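Press a hub cap home in the lever press and keep it held

ROBOT

A 6-joint arm with a two-finger parallel gripper is mounted at the origin on the work surface. World frame = base frame: x ahead of the robot, y to its left, z up, the work surface at z = 0. Lengths are in m, angles in rad, forces in N, time in s.
With the tool pointing down it reaches from about 0.35 to 0.85 m from the base axis. Payload 8.1 kg.
Tool frame: the origin (TCP) lies at the very end of the fingers, on their centre line; the grasp point (between the pads) lies 19 mm behind it (hold_point_z is the distance from the TCP to the grasp point, in m); z points along the fingers, y is the line along which they close (so a half turn about z gives the same grasp; the last joint's range is limited). The gripper opens to 93 mm and grips with 3 to 60 N. Pads are 15 mm wide; open, the fingers measure 128 mm over their backs; the gripper's body (75 mm by 188 mm) begins 65 mm behind the grasp point.
Start: joints at [1.112, 0.13, 1.488, -0, 1.523, -0.085], TCP at [0.219, 0.559, 0.219] pointing down, gripper open.
Joint ranges: [-2.96, 2.96], [-0.89, 2.26], [0.02, 2.5], [-1.34, 4.48], [0, 2.73], [-2.66, 2.66]. Speed limits (rad/s): [2.39, 2.39, 2.79, 3.14, 3.14, 3.14].

INTERFACE

Orientations are given as a rotation vector (axis times angle).
In Python, from workcell import read_state, get_image, finish_job, spot_in, spot_point, hold_point_z gives the robot as it stands.
- The arm moves only by the tool arm_command, never from a script. Its argument "steps" is a list of rows, each a list of 3 entries, a list of its own where there are three numbers: the opening, from 0 (shut) to 1 (fully open), then the shift along the tool's x, y, z in mm, then the turn, a rotation vector about the tool's x, y, z in degrees. A call has 1 to 20 rows; each row shifts and turns the commanded pose from where the row before left it, along the tool's axes as they then stand; what a row does not reach is not made up. A row lasts 1/10 s, in which the tool goes at most 50 mm and 8.59 degrees, less where a joint would pass 70% of its speed; a pose out of reach is approached as far as the arm can. A call is refused whole if a number of a shift passes 50 or a number of a turn 8.59, either way. A call with a gripper value outside its range is refused whole. The fingers move at their own pace and stop on an object; "squeeze" is the grip in N (left out, the last holds). Time passes only in rows, so rows that do not move let the fingers close. It gives the time, the measured TCP pose, the force, the opening and the grip force at its end, in the units of the state.
- read_state(): the state, without advancing time (a new reading comes with each control period).
- get_image(name): name is "scene" or "top"; returns a dict with "img" (400x640x3 uint8, blue, green, red), "depth" (400x640 float32, m along the optical axis (not along the pixel's ray), 0 where there is no reading), "camera_matrix" (3x3 intrinsics, pixels), "xyz" and "rotation" of the camera in the world. Camera axes: x right, y down, z forward; pixel columns grow to the right and rows downward; lengths in m; the calibration is good to about 2 mm. A picture is of the moment at which its call begins.
- finish_job(): hands the job in; it is judged then, once.
Trained networks look in a picture, given as the dict that the camera call returned (one of the last four; its "shot" number tells which), for a name from the list of things; names that differ only in an ending like _2 or _b are one class to them, and where a whole thing is asked for, a point or a joint stands for the part that bears it (a point fixed in the world has none). Each returns a list of dicts, best first, with "confidence" (0 to 1); they miss things now and then, are a little off and sometimes report something else, mostly with a low value. They report only what shows in the picture. A call takes as long as a camera call. They do not tell look-alikes from the thing itself.
- spot_in(thing, picture): "point" ([x, y, z] in m, in the coordinates of the camera as it stood for that picture, good to about 4 mm: the middle of the surface that is visible of it).
- spot_point(thing, picture): "point" ([x, y, z] in m, in the coordinates of the camera as it stood for that picture, good to about 4 mm: a listed point, or the origin of a listed thing).
The state is a dict: "t": time; "qpos": joint angles; "dq": joint speeds; "tau": joint torques, N m; "tcp_pos": TCP position; "orientation": TCP orientation; "contact_force": force on the tool from outside, world axes, zero at the start; "wrist_torque": the same for the moment, N m; "finger_gap": finger opening in m; "finger_force": force on a finger pad.
Only numpy, scipy, OpenCV 4.12 (cv2) and the standard library are available. Lean on these libraries where they do the work, as an engineer would, in place of code of your own. Each camera call takes 0.05 s, during which the arm holds its last target. There are 200 camera calls.

TASK

The wheel in the press's slide tray has its glued hub cap started in the hub. Push the tray fully home against its stop under the ram, then pull the press lever down until the cap is seated and you feel the sprung pad begin to give, carry on about another 20 mm at the grip, and keep the lever held there while the glue takes. Finish while still holding it down; do not press so far that the pad's spring bottoms, and leave the other things on the bench where they are.

Things in the scene. Friction and masses are not known exactly. Their poses are not given: they have to be found in the camera images.
- press: Grey hand-lever press, fixed. Origin: on the bench under the ram's axis; x from ram back to column, y to the left (side from which the tray is pushed in), z up; turned at most 0.25 rad. Head 66 mm wide (y), x -40 to 145, z 170 to 255 mm; square ram up to z 335. A slide bed with side rails (tops at z 56) runs over the base from y -60 to 245 mm, x -62 to 62 mm.
- tray_knob (a point): Centre of the black knob (30 mm wide, 28 mm high, top 100 mm above the bench) on a post at the outer (left, +y) end of the steel slide tray. Push it along the press's -y: it starts 230 mm to the +y side of the ram's axis and is 100 mm from it when home. The tray plate (top 50 mm above the bench) ends 15 mm outside the knob's axis.
- tray (a joint): Travel of the slide tray (m): 0 drawn out, 0.130 home, with the wheel under the ram, against a firm stop. It takes about 5 N to slide and stays where it is left.
- lever_grip (a point): Centre of the lever's black rubber grip: 24 mm thick, 85 mm long along the lever, 150 mm from the pivot, on the press's right (-y) side. The lever starts raised, pointing from its pivot to the robot (press -x) and 0.70 rad up. It can be pinched from above, fingers closing along the press's y, with free space on both sides and below.
- lever: Press lever, a 14 mm steel bar with a rubber grip. Origin: on its pivot axis (parallel to the press's y, 210 mm above the bench) in the plane of its swing. Raised, its axes are parallel to the press's; pulled down by q rad (0 to 1.1, a spring lifts it back) it is turned -q about y, and in the press's axes grip = origin + 0.150 m x (-cos(0.7-q), 0, sin(0.7-q)). 1 rad lowers the ram 20 mm.
- pad_face (a point): Centre of the underside of the pressing pad. Across the lever, at its grip, one feels 4 to 5 N while the pad is free, 8 while it pushes the cap in, then a jump to about 13 N as the cap seats and the pad begins to give, then 2 N more per 10 mm of grip travel (a tight pinch adds 1 to 3 N). The stem's setting differs, so the cap seats anywhere from q = 0.3 to 0.75 rad: feel for it.
- pad: White nylon pressing pad, 32 mm across, sprung, under the ram on its axis: begins to give at 60 N, 10 N more for each mm, bottoms after 7 mm (52 mm at the lever's grip). Its face starts 2 to 10 mm above the cap's top when the tray is home. Its origin is not on the pad: see point pad_face.
- wheel: Black cart wheel, 80 mm across, 30 mm thick with a 35 mm long hub, lying flat between four pins on the tray, with the hub cap in its hub. Origin: centre of its underside, 50 mm above the bench. It rides along with the tray.
- cap (a joint): How far the black hub cap (30 mm across) is pushed into the hub (m): starts at 0 to 0.002, sits on its seat at 0.005. It goes in stiffly, at 25 N.
- spare_wheel_1: Bystander: loose spare wheel, 80 mm across, 35 mm high, lying on the bench on the robot's side of the slide bed. Origin: centre of its underside.
- spare_wheel_2: Bystander: second spare wheel, same size, behind the outer end of the slide bed. Origin: centre of its underside.
- tape_roll: Bystander: roll of tan packing tape lying flat, 104 mm across, 48 mm high. Origin: centre of its underside.
- glue: Bystander: white glue bottle, 38 mm across, 105 mm high, behind the slide bed. Origin: centre of its underside.
- mallet: Bystander: hammer lying on the bench to the right. Origin: under its middle.
- cap_bin: Bystander: open grey bin of hub caps, 100 x 140 x 55 mm, to the right of the press. Origin: centre of its underside.
- small_carton: Bystander: small taped carton, 130 x 90 x 100 mm, to the right of the press's column. Origin: centre of its underside.
Things that resemble listed ones, but are neither listed nor needed, are in the scene too. What is shaped like the wheel but orange or red is not meant.

How it is judged:
On the way, in this order (a step that is already met when the one before it is completed fails the run):
1. the tray is home against its stop (within 4 mm) (value of joint tray above 0.126 m), for 0.2 s.
2. the cap is pressed down on its seat (within 0.8 mm) (value of joint cap above 0.0042 m), for 0.2 s.
At the end, for the whole second after the job is handed in: While the arm still holds the lever: tray within 4 mm of home, cap within 0.8 mm of its seat, and the pad pressing on it with 68 to 108 N, which is the lever held 6 to 36 mm (at the grip) past where the pad began to give (value of joint tray above 0.126 m and value of joint cap above 0.0042 m and contact force between pad and wheel between 68 and 108 N and (contact force between lever and the fingers above 2 N or contact force between lever and the arm above 2 N)); the arm keeps its last pose, push and grip.
It fails at once if the pad's spring was bottomed (pad pressing over 128 N) (contact force between pad and wheel above 128 N).
It fails at once if a bystander was moved more than 30 mm (distance of any of spare_wheel_1, spare_wheel_2, tape_roll, glue, mallet, cap_bin, small_carton from where it was at the start of the episode above 0.03 m).
It also fails if it takes over 54 s, if anything falls off the work surface, if the arm or the gripper's body presses on something with over 40 N, if the wrist force passes 120 N, or if a joint passes its speed limit or range.

## Working session

There is one attempt and no reset: what is moved stays moved. The work goes in short steps, Python scripts to look and compute and a tool call to move; the robot and the scene stay as the last step left them, time stands still between calls to the robot, and variables do not carry over. Pictures are saved under pics/ and viewed, at most 10 in all, crops included, and the job is handed in when it is done.

Besides the shell and the picture viewer there is one more tool, called as name(argument=value, ...), one argument or row to a line, values as JSON. arm_command: Moves the arm, as the interface text tells. Its arguments: {"type":"object","properties":{"steps":{"type":"array"},"squeeze":{"type":"number"}},"required":["steps"]}

```bash
mkdir -p pics
cat > h.py <<'E'
import numpy as np, cv2
from scipy.spatial.transform import Rotation as R
from workcell import *
def w(pic,p):
    M=np.array(pic["rotation"],float)
    M=M if M.shape==(3,3) else R.from_rotvec(M).as_matrix()
    return M@np.array(p)+np.array(pic["xyz"])
E
python3 - <<'E'
from h import *
s=read_state(); print({k:np.round(v,3).tolist() for k,v in s.items()}, hold_point_z)
for n in("scene","top"):
    p=get_image(n); cv2.imwrite(f"pics/{n}0.png",p["img"]); print(n,np.round(p["xyz"],3),np.shape(p["rotation"]))
    for t in("press","tray_knob","lever_grip","lever","pad_face","wheel","spare_wheel_1","tape_roll","glue","mallet","cap_bin","small_carton"):
        print(t,[(np.round(w(p,d["point"]),3).tolist(),round(d["confidence"],2)) for d in spot_point(t,p)][:3])
E
```

```text
{'t': 0.0, 'qpos': [1.112, 0.131, 1.489, -0.0, 1.523, -0.085], 'dq': [-0.001, 0.001, 0.001, -0.002, 0.001, 0.001], 'tau': [-0.0, -55.985, -49.175, 0.077, 0.035, -0.0], 'tcp_pos': [0.219, 0.558, 0.218], 'orientation': [-0.584, -3.086, 0.003], 'contact_force': [0.666, 0.316, 0.245], 'wrist_torque': [-0.04, 0.061, 0.021], 'finger_force': 0.0, 'finger_gap': 0.093} 0.0188
scene [1.225 0.278 1.101] (3,)
press [([0.574, 0.004, -0.004], 0.9)]
tray_knob [([0.528, 0.231, 0.088], 0.87)]
lever_grip [([0.497, -0.087, 0.312], 0.74)]
lever [([0.606, -0.071, 0.209], 0.66)]
pad_face []
wheel [([0.551, 0.132, 0.051], 0.9), ([0.576, 0.377, 0.006], 0.89), ([0.374, 0.262, 0.005], 0.67)]
spare_wheel_1 [([0.659, 0.241, 0.0], 0.79), ([0.404, 0.137, 0.0], 0.71)]
tape_roll [([0.441, 0.396, 0.006], 0.96)]
glue [([0.669, 0.14, 0.001], 0.52)]
mallet [([0.446, -0.318, -0.0], 0.77), ([0.566, -0.203, -0.002], 0.15)]
cap_bin [([0.563, -0.205, 0.001], 0.87)]
small_carton [([0.701, -0.143, -0.0], 0.58)]
top [0.387 0.022 1.155] (3,)
press [([0.574, 0.005, -0.001], 0.79)]
tray_knob [([0.536, 0.233, 0.084], 0.95)]
lever_grip [([0.494, -0.085, 0.309], 0.87)]
lever [([0.616, -0.07, 0.209], 0.94)]
pad_face [([0.568, -0.206, -0.001], 0.69), ([0.535, 0.23, 0.083], 0.18)]
wheel [([0.375, 0.262, -0.001], 0.94), ([0.578, 0.379, 0.0], 0.91), ([0.555, 0.129, 0.046], 0.9)]
spare_wheel_1 [([0.655, 0.232, -0.0], 0.82), ([0.407, 0.129, 0.001], 0.6)]
tape_roll [([0.444, 0.39, 0.002], 0.85), ([0.455, -0.324, 0.004], 0.42)]
glue [([0.672, 0.14, -0.002], 0.69), ([0.7, -0.146, -0.0], 0.35)]
mallet [([0.45, -0.324, 0.004], 0.95)]
cap_bin [([0.568, -0.206, -0.001], 0.78)]
small_carton [([0.702, -0.145, -0.001], 0.79)]
```

View pics/scene0.png

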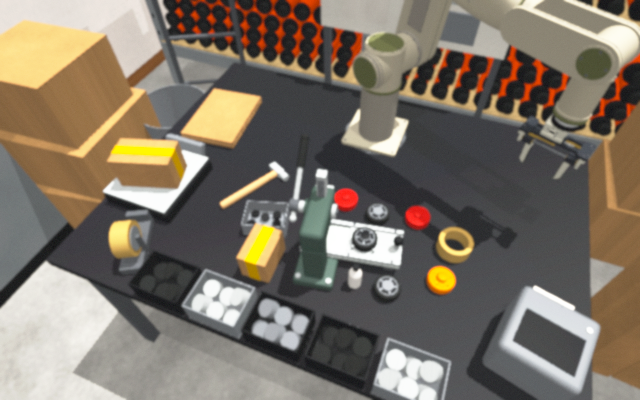

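View pics/top0.png

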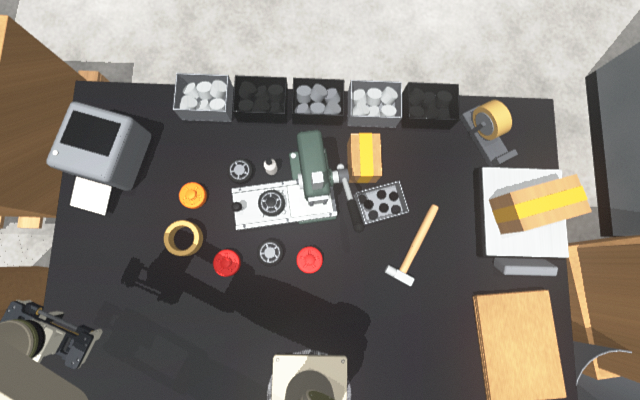

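The scene view shows the press at about (318,230), the tray knob at (400,240) and the lever grip at (303,150). The top view matches: knob at (237,208), lever at (345,190). The detections agree, and they put the press yaw at about 0.17 rad.

arm_command(
  steps=[
    [0, [0, 0, 0], [0, 0, 8.4]],
    [0, [0, 0, 0], [0, 0, 8.4]],
    [0, [0, 0, 0], [0, 0, 8.4]],
    [0, [0, 0, 0], [0, 0, 8.4]],
    [0, [0, 0, 0], [0, 0, 8.4]],
    [0, [0, 0, 0], [0, 0, 8.4]],
    [0, [0, 0, 0], [0, 0, 8.4]],
    [0, [-32, 25, 0], [0, 0, 0]],
    [0, [-32, 25, 0], [0, 0, 0]],
    [0, [-32, 25, 0], [0, 0, 0]],
    [0, [-32, 25, 0], [0, 0, 0]],
    [0, [-32, 25, 0], [0, 0, 0]],
    [0, [-32, 25, 0], [0, 0, 0]],
    [0, [-32, 25, 0], [0, 0, 0]],
    [0, [-32, 25, 0], [0, 0, 0]],
    [0, [-32, 25, 0], [0, 0, 0]],
    [0, [-32, 25, 0], [0, 0, 0]],
    [0, [0, 0, 0], [0, 0, 0]],
    [0, [0, 0, 0], [0, 0, 0]],
  ],
  squeeze=25,
)

```text
t: 3.2
tcp_pos: [0.5202, 0.285, 0.2184]
orientation: [-2.026, -2.4, 0.0]
contact_force: [-0.8, 1.2, -0.8]
finger_gap: 0.0006
finger_force: 0.0
```

```bash
cat >> h.py <<'E'
def tool():
    s=read_state(); M=R.from_rotvec(s["orientation"]).as_matrix(); return s,np.array(s["tcp_pos"]),M
def rel(p): # world target -> tool shift mm
    s,t,M=tool(); return np.round(1000*M.T@(np.array(p)-t),1)
E
python3 - <<'E'
from h import *
s,t,M=tool(); print(t,M.round(3),s["finger_gap"],s["contact_force"])
# yaw from rail/tray edges in depth: points of press-height band
for n in("top","scene"):
    p=get_image(n); cv2.imwrite(f"pics/{n}1.png",p["img"])
    for q in("tray_knob","wheel","press","lever_grip","lever"): print(n,q,[np.round(w(p,d["point"]),3).tolist() for d in spot_point(q,p)][:3])
    K=p["camera_matrix"]; Z=p["depth"]; v,u=np.nonzero(Z>0); z=Z[v,u]
    P=np.array([w(p,c) for c in np.c_[(u-K[0,2])/K[0,0]*z,(v-K[1,2])/K[1,1]*z,z]])
    m=(abs(P[:,2]-.052)<.008)&(abs(P[:,0]-.55)<.12)&(P[:,1]>-.08)&(P[:,1]<.27)
    Q=P[m][:,:2].astype(np.float32); r=cv2.minAreaRect(Q); print(m.sum(),r,np.arctan2(*np.linalg.svd(Q-Q.mean(0),full_matrices=False)[2][0]*[-1,1]))
    k=(P[:,2]>.085)&(P[:,2]<.11)&(np.hypot(P[:,0]-.532,P[:,1]-.232)<.03); print("knobtop",k.sum(),np.median(P[k],0))
E
```

```text
[0.52018637 0.28503737 0.21842424] [[-0.168  0.986 -0.001]
 [ 0.986  0.168  0.   ]
 [ 0.    -0.001 -1.   ]] 0.0006019093963683186 [-0.82682463  1.18308161 -0.79227865]
top tray_knob [[0.538, 0.228, 0.087], [0.702, -0.146, 0.001]]
top wheel [[0.375, 0.263, -0.001], [0.39, 0.008, -0.004]]
top press [[0.573, 0.006, 0.001]]
top lever_grip [[0.495, -0.087, 0.309]]
top lever [[0.612, -0.07, 0.21]]
1888 ((0.5812383890151978, 0.09568604081869125), (0.17088663578033447, 0.30535319447517395), 9.773015022277832) -3.1205450218147663
knobtop 87 [0.53344629 0.22555666 0.09812863]
scene tray_knob [[0.528, 0.23, 0.09]]
scene wheel [[0.387, 0.013, -0.001], [0.371, 0.259, 0.003], [0.576, 0.379, 0.006]]
scene press [[0.578, 0.006, -0.005], [0.405, 0.132, 0.003]]
scene lever_grip [[0.495, -0.088, 0.31], [0.661, 0.24, 0.002]]
scene lever [[0.608, -0.068, 0.21]]
1492 ((0.5744282007217407, 0.09812771528959274), (0.16034410893917084, 0.3072277009487152), 11.614023208618164) 0.15552284040635714
knobtop 86 [0.5403895  0.23117335 0.09810067]
```

arm_command(
  steps=[
    [0, [0, 4, 35], [0, 0, 0]],
    [0, [0, 0, 35], [0, 0, 0]],
    [0, [0, 0, 35], [0, 0, 0]],
    [0, [0, 0, 34], [0, 0, 0]],
    [0, [0, 0, 0], [0, 0, 0]],
    [0, [-10, 0, 0], [0, 0, 0]],
    [0, [-10, 0, 0], [0, 0, 0]],
    [0, [-5, 0, 0], [0, 0, 0]],
    [0, [-5, 0, 0], [0, 0, 0]],
    [0, [-5, 0, 0], [0, 0, 0]],
    [0, [-5, 0, 0], [0, 0, 0]],
    [0, [-10, 0, 0], [0, 0, 0]],
    [0, [-10, 0, 0], [0, 0, 0]],
    [0, [-10, 0, 0], [0, 0, 0]],
    [0, [-10, 0, 0], [0, 0, 0]],
  ],
)

```text
t: 5.3
tcp_pos: [0.5377, 0.2073, 0.0801]
orientation: [2.023, 2.403, 0.002]
contact_force: [-0.2, 4.6, 3.7]
finger_gap: 0.0005
finger_force: 2.4
```

arm_command(
  steps=[
    [0, [-10, 0, 0], [0, 0, 0]],
    [0, [-10, 0, 0], [0, 0, 0]],
    [0, [-10, 0, 0], [0, 0, 0]],
    [0, [-10, 0, 0], [0, 0, 0]],
    [0, [-10, 0, 0], [0, 0, 0]],
    [0, [-6, 0, 0], [0, 0, 0]],
    [0, [-4, 0, 0], [0, 0, 0]],
    [0, [-4, 0, 0], [0, 0, 0]],
    [0, [-3, 0, 0], [0, 0, 0]],
  ],
)

```text
t: 6.2
tcp_pos: [0.5487, 0.1413, 0.0795]
orientation: [-2.024, -2.403, 0.0]
contact_force: [0.2, 4.3, 2.4]
finger_gap: 0.0004
finger_force: 2.1
```

Run:
```python
from h import *
s,t,M=tool(); print(t,s["contact_force"])
for n in("top","scene"):
    p=get_image(n); print([np.round(w(p,d["point"]),3).tolist() for d in spot_point("tray_knob",p)][:2])
    if n=="scene": cv2.imwrite("pics/s2.png",cv2.resize(p["img"][150:320,200:470],None,fx=2.8,fy=2.8))
print("home knob",np.array([.575,.006])+.1*np.array([-.17,.985]))
```

```text
[0.54871089 0.14132178 0.07952498] [0.2111678  4.27086081 2.41195656]
[[0.569, -0.204, -0.002]]
[[0.548, 0.118, 0.087]]
home knob [0.558  0.1045]
```

arm_command(
  steps=[
    [0, [-4, 0, 0], [0, 0, 0]],
    [0, [-4, 0, 0], [0, 0, 0]],
    [0, [-2, 0, 0], [0, 0, 0]],
  ],
)

```text
t: 6.7
tcp_pos: [0.5499, 0.1314, 0.0791]
orientation: [-2.023, -2.402, 0.001]
contact_force: [-0.7, 3.1, -0.1]
finger_gap: 0.0003
finger_force: 2.0
```

arm_command(
  steps=[
    [0, [-2, 0, 0], [0, 0, 0]],
    [0, [-2, 0, 0], [0, 0, 0]],
  ],
)

```text
t: 6.9
tcp_pos: [0.5505, 0.1276, 0.0791]
orientation: [-2.023, -2.402, 0.001]
contact_force: [-2.6, 3.4, -1.8]
finger_gap: 0.0005
finger_force: 2.0
```

arm_command(
  steps=[
    [0, [-2, 0, 0], [0, 0, 0]],
    [0, [-2, 0, 0], [0, 0, 0]],
  ],
)

```text
t: 7.1
tcp_pos: [0.5513, 0.1236, 0.0792]
orientation: [-2.023, -2.402, 0.001]
contact_force: [-1.6, 3.6, -2.3]
finger_gap: 0.0004
finger_force: 2.0
```

arm_command(
  steps=[
    [0, [-2, 0, 0], [0, 0, 0]],
    [0, [-1, 0, 0], [0, 0, 0]],
  ],
)

```text
t: 7.3
tcp_pos: [0.5514, 0.1231, 0.0792]
orientation: [-2.021, -2.4, -0.003]
contact_force: [-5.2, 17.8, -1.4]
finger_gap: 0.0004
finger_force: 8.9
```

arm_command(
  steps=[
    [0, [-1, 0, 0], [0, 0, 0]],
    [0, [0, 0, 0], [0, 0, 0]],
    [0, [0, 0, 0], [0, 0, 0]],
    [0, [12, 0, 0], [0, 0, 0]],
    [0, [12, 0, -10], [0, 0, 0]],
    [0, [0, 0, -40], [0, 0, 0]],
    [0, [0, 0, -40], [0, 0, 0]],
    [0, [0, 0, -40], [0, 0, 0]],
    [0, [0, 0, -40], [0, 0, 0]],
    [0, [0, 0, -40], [0, 0, 0]],
    [0, [0, 0, -40], [0, 0, 0]],
    [0, [0, 0, -40], [0, 0, 0]],
    [0, [0, 0, -40], [0, 0, 0]],
    [0.3, [-31, -13, 0], [0, 0, 0]],
    [0.6, [-31, -13, 0], [0, 0, 0]],
    [0.8, [-31, -13, 0], [0, 0, 0]],
    [0.8, [-31, -13, 0], [0, 0, 0]],
    [0.8, [-31, -13, 0], [0, 0, 0]],
    [0.8, [-31, -13, 0], [0, 0, 0]],
    [0.8, [-31, -13, 0], [0, 0, 0]],
  ],
)

```text
t: 9.3
tcp_pos: [0.4951, -0.0873, 0.4113]
orientation: [2.023, 2.4, 0.0]
contact_force: [-0.7, 0.7, 0.4]
finger_gap: 0.0522
finger_force: 0.0
```

arm_command(
  steps=[
    [0.8, [0, 0, 0], [0, 0, 8.2]],
    [0.8, [0, 0, 0], [0, 0, 8.2]],
    [0.8, [0, 0, 0], [0, 0, 8.2]],
    [0.8, [0, 0, 0], [0, 0, 8.2]],
    [0.8, [0, 0, 0], [0, 0, 8.2]],
    [0.8, [0, 0, 0], [0, 0, 8.2]],
    [0.8, [0, 0, 0], [0, 0, 8.2]],
    [0.8, [0, 0, 0], [0, 0, 8.2]],
    [0.8, [0, 0, 0], [0, 0, 8.2]],
    [0.8, [0, 0, 0], [0, 0, 8.2]],
    [0.8, [0, 0, 0], [0, 0, 8.2]],
    [0.8, [0, 0, 0], [0, 0, 0]],
  ],
)

```text
t: 10.5
tcp_pos: [0.4956, -0.086, 0.411]
orientation: [3.129, 0.258, 0.003]
contact_force: [-0.2, -0.5, 0.3]
finger_gap: 0.0746
finger_force: 0.0
```

Run:
```python
from h import *
s,t,M=tool(); print(t,M.round(3),s["finger_gap"],s["qpos"],s["contact_force"])
G=[]
for n in("scene","top"):
    p=get_image(n); cv2.imwrite(f"pics/{n}3.png",p["img"])
    for q in("tray_knob","wheel","lever_grip","lever"): print(n,q,[(np.round(w(p,d["point"]),3).tolist(),round(d["confidence"],2)) for d in spot_point(q,p)][:3])
print("rel TCP target (19mm beyond grip)",rel([.495,-.087,.310-.019]))
p=get_image("scene"); cv2.imwrite("pics/s4.png",cv2.resize(p["img"][80:300,220:460],None,fx=2.6,fy=2.6))
```

```text
[ 0.49561929 -0.08604969  0.41101321] [[ 0.987  0.163  0.002]
 [ 0.163 -0.987 -0.001]
 [ 0.002  0.002 -1.   ]] 0.07460208655071933 [-2.73143056e-01 -1.28521036e-01  1.40001003e+00 -1.00224279e-03
  1.86797009e+00  1.13312780e+00] [-0.1822434  -0.51060423  0.30327378]
scene tray_knob [([0.549, 0.099, 0.085], 0.93), ([0.671, 0.141, 0.003], 0.25)]
scene wheel [([0.573, 0.38, 0.006], 0.66), ([0.441, 0.398, 0.003], 0.63), ([0.574, 0.002, 0.05], 0.57)]
scene lever_grip [([0.499, -0.085, 0.312], 0.56)]
scene lever [([0.605, -0.069, 0.211], 0.96)]
top tray_knob [([0.559, 0.1, 0.088], 0.89)]
top wheel [([0.577, 0.377, -0.001], 0.9), ([0.388, 0.01, -0.001], 0.86), ([0.376, 0.259, -0.0], 0.56)]
top lever_grip [([0.494, -0.087, 0.31], 0.79)]
top lever [([0.612, -0.07, 0.206], 0.53)]
rel TCP target (19mm beyond grip) [ -0.7   1.1 118.6]
```

View pics/s4.png

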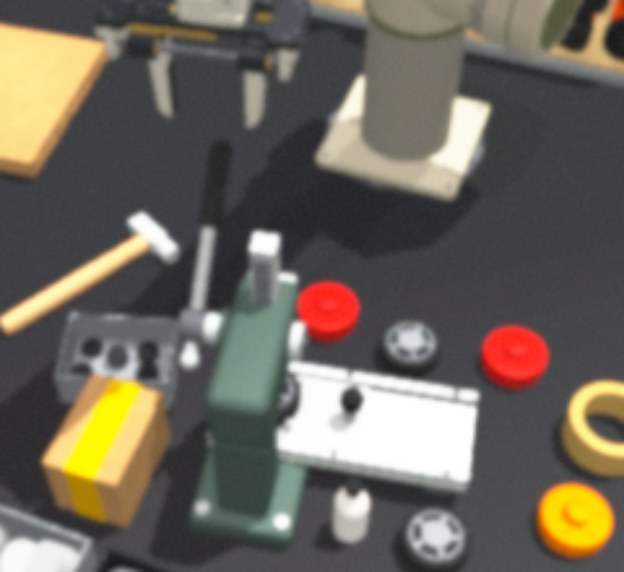

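The picture shows the open fingers at about (165,85) and (252,100), straddling the grip at (215,165). The tray is home, with the wheel under the ram. Next I lower and close.

arm_command(
  steps=[
    [0.8, [0, 1, 30], [0, 0, 0]],
    [0.8, [0, 0, 30], [0, 0, 0]],
    [0.8, [0, 0, 30], [0, 0, 0]],
    [0.8, [0, 0, 27], [0, 0, 0]],
    [0.8, [0, 0, 0], [0, 0, 0]],
    [0.2, [0, 0, 0], [0, 0, 0]],
    [0.2, [0, 0, 0], [0, 0, 0]],
    [0.2, [0, 0, 0], [0, 0, 0]],
    [0.1, [0, 0, 0], [0, 0, 0]],
    [0.1, [0, 0, 0], [0, 0, 0]],
    [0.1, [0, 0, 0], [0, 0, 0]],
    [0.1, [0, 0, 0], [0, 0, 0]],
    [0.1, [0, 0, 0], [0, 0, 0]],
  ],
  squeeze=25,
)

```text
t: 12.35
tcp_pos: [0.496, -0.0878, 0.2928]
orientation: [3.129, 0.261, 0.001]
contact_force: [1.4, -5.3, -0.2]
finger_gap: 0.0234
finger_force: 25.0
```

arm_command(
  steps=[
    [0.1, [-4.7, 0, 5.9], [0, 0, 0]],
    [0.1, [-4.4, 0, 6.1], [0, 0, 0]],
    [0.1, [0, 0, 0], [0, 0, 0]],
    [0.1, [0, 0, 0], [0, 0, 0]],
  ],
)

```text
t: 12.75
tcp_pos: [0.4877, -0.0893, 0.2821]
orientation: [3.128, 0.261, 0.005]
contact_force: [1.7, -4.2, 6.1]
finger_gap: 0.0237
finger_force: 25.0
```

arm_command(
  steps=[
    [0.1, [-4.1, 0, 6.3], [0, 0, 0]],
    [0.1, [-3.8, 0, 6.5], [0, 0, 0]],
    [0.1, [0, 0, 0], [0, 0, 0]],
    [0.1, [0, 0, 0], [0, 0, 0]],
  ],
)

```text
t: 13.15
tcp_pos: [0.4799, -0.0907, 0.2696]
orientation: [3.128, 0.261, 0.005]
contact_force: [1.2, -3.8, 7.5]
finger_gap: 0.0234
finger_force: 25.0
```

arm_command(
  steps=[
    [0.1, [-3.4, 0, 6.7], [0, 0, 0]],
    [0.1, [0, 0, 0], [0, 0, 0]],
    [0.1, [0, 0, 0], [0, 0, 0]],
  ],
)

```text
t: 13.45
tcp_pos: [0.4766, -0.0912, 0.2632]
orientation: [3.128, 0.261, 0.006]
contact_force: [0.6, -3.6, 9.0]
finger_gap: 0.0232
finger_force: 25.0
```

arm_command(
  steps=[
    [0.1, [-3.1, 0, 6.8], [0, 0, 0]],
    [0.1, [0, 0, 0], [0, 0, 0]],
    [0.1, [0, 0, 0], [0, 0, 0]],
  ],
)

```text
t: 13.75
tcp_pos: [0.4736, -0.0917, 0.2564]
orientation: [3.128, 0.261, 0.006]
contact_force: [0.7, -3.5, 7.3]
finger_gap: 0.0233
finger_force: 25.0
```

arm_command(
  steps=[
    [0.1, [-2.7, 0, 7.0], [0, 0, 0]],
    [0.1, [0, 0, 0], [0, 0, 0]],
    [0.1, [0, 0, 0], [0, 0, 0]],
  ],
)

```text
t: 14.05
tcp_pos: [0.4709, -0.0922, 0.2493]
orientation: [3.128, 0.261, 0.006]
contact_force: [-1.3, -3.7, 8.7]
finger_gap: 0.0232
finger_force: 25.0
```

arm_command(
  steps=[
    [0.1, [-2.4, 0, 7.1], [0, 0, 0]],
    [0.1, [0, 0, 0], [0, 0, 0]],
    [0.1, [0, 0, 0], [0, 0, 0]],
  ],
)

```text
t: 14.35
tcp_pos: [0.4689, -0.0926, 0.243]
orientation: [3.128, 0.262, 0.007]
contact_force: [-1.8, -3.3, 11.8]
finger_gap: 0.0236
finger_force: 25.0
```

arm_command(
  steps=[
    [0.1, [-1.1, 0, 3.6], [0, 0, 0]],
    [0.1, [0, 0, 0], [0, 0, 0]],
    [0.1, [0, 0, 0], [0, 0, 0]],
  ],
)

```text
t: 14.65
tcp_pos: [0.468, -0.0927, 0.2401]
orientation: [3.128, 0.262, 0.008]
contact_force: [-3.6, -1.2, 16.8]
finger_gap: 0.0235
finger_force: 25.0
```

arm_command(
  steps=[
    [0.1, [-1.0, 0, 3.6], [0, 0, 0]],
    [0.1, [0, 0, 0], [0, 0, 0]],
    [0.1, [0, 0, 0], [0, 0, 0]],
  ],
)

```text
t: 14.95
tcp_pos: [0.4671, -0.0929, 0.2366]
orientation: [3.128, 0.262, 0.009]
contact_force: [-2.0, -2.4, 16.1]
finger_gap: 0.0232
finger_force: 25.0
```

arm_command(
  steps=[
    [0.1, [-0.9, 0, 3.6], [0, 0, 0]],
    [0.1, [0, 0, 0], [0, 0, 0]],
    [0.1, [0, 0, 0], [0, 0, 0]],
  ],
)

```text
t: 15.25
tcp_pos: [0.4663, -0.093, 0.2331]
orientation: [3.128, 0.262, 0.009]
contact_force: [-2.7, -1.8, 17.6]
finger_gap: 0.0234
finger_force: 25.0
```

arm_command(
  steps=[
    [0.1, [-0.8, 0, 3.6], [0, 0, 0]],
    [0.1, [-0.8, 0, 3.6], [0, 0, 0]],
    [0.1, [-0.7, 0, 3.7], [0, 0, 0]],
    [0.1, [0, 0, 0], [0, 0, 0]],
    [0.1, [0, 0, 0], [0, 0, 0]],
    [0.1, [0, 0, 0], [0, 0, 0]],
  ],
)

```text
t: 15.85
tcp_pos: [0.4643, -0.0934, 0.2225]
orientation: [3.128, 0.262, 0.01]
contact_force: [-3.1, -1.1, 18.2]
finger_gap: 0.0234
finger_force: 25.0
```

arm_command(
  steps=[
    [0.1, [0, 0, 0], [0, 0, 0]],
    [0.1, [0, 0, 0], [0, 0, 0]],
    [0.1, [0, 0, 0], [0, 0, 0]],
    [0.1, [0, 0, 0], [0, 0, 0]],
    [0.1, [0, 0, 0], [0, 0, 0]],
  ],
)

```text
t: 16.35
tcp_pos: [0.4643, -0.0934, 0.2225]
orientation: [3.128, 0.262, 0.01]
contact_force: [-2.6, -1.2, 18.6]
finger_gap: 0.0229
finger_force: 25.0
```

Run:
```python
from h import *
for n in("scene","top"):
    p=get_image(n)
    for q in("tray_knob","lever_grip"): print(n,q,[(np.round(w(p,d["point"]),3).tolist(),round(d["confidence"],2)) for d in spot_point(q,p)][:1])
    if n=="scene": cv2.imwrite("pics/s5.png",cv2.resize(p["img"][80:300,220:460],None,fx=2.6,fy=2.6))
s,t,M=tool(); print(t,s["contact_force"],s["finger_force"])
```

```text
scene tray_knob [([0.551, 0.102, 0.087], 0.81)]
scene lever_grip [([0.468, -0.095, 0.244], 0.86)]
top tray_knob [([0.559, 0.102, 0.085], 0.94)]
top lever_grip []
[ 0.46427866 -0.09338434  0.22251215] [-2.301494   -1.73107166 18.0259838 ] 25.00387966632843
```

View pics/s5.png

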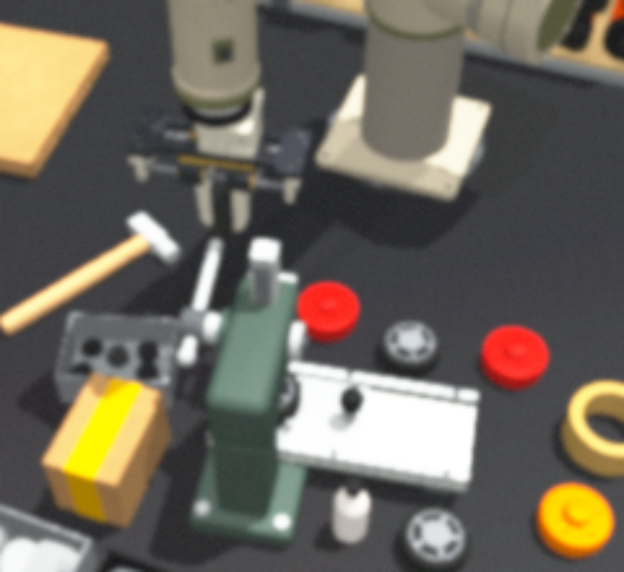

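The lever is held steady in the gripper at (222,210). The tray is still home and the bystanders are undisturbed. The grip is about 20 mm past where the force jumped.

```bash
python3 -c "
from workcell import *
print(finish_job())"
```

```text
the job is handed in; nothing more can be done
None
```

I handed the job in with the lever still held: tray home against its stop, and the grip about 20 mm past the force jump that I took as the cap seating and the pad starting to give. The pad force itself is inferred from the 18 N felt at the grip, and the hand-in returned no verdict.

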